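# Pack the finishing caddy in the casting studio

### The job

Pack the wooden carry caddy for finishing the plaster cast: thread the two tape rolls onto the steel spindle, the big roll at the bottom and the small one on top of it, stand the closed pot with the lid upright in the round cup, and lay the cork sanding block, grip side up, flat in the rectangular bay. The wire reel with flanges, the empty pot without a lid and the plain wooden offcut do not belong in the caddy: leave them where they are.

Things in the scene. Friction and masses are not known exactly. Their poses are not given: they have to be found in the camera images.
- wide_roll: The big roll of pale paper tape, lying flat: a ring with a brown core, 64 mm outside, with a 32 mm hole, 36 mm high. Origin: centre of its underside, z up along its axis. Round, so its yaw does not matter. About 120 g.
- narrow_roll: The small roll of pale paper tape, lying flat: a ring with a brown core, 52 mm outside, with a 32 mm hole, only 18 mm high. Origin: centre of its underside, z up along its axis. About 60 g.
- pot: The closed plastic pot: upright cylinder 54 mm across, 60 mm high with its lid on. Straight sided. Origin: centre of its underside, z up. About 180 g.
- sanding_block: The cork sanding block: a flat base 96 x 52 mm, 16 mm thick, with an upright grip ridge on top, 80 mm long, 28 mm wide, from 16 to 46 mm above the underside. Long along its x, the ridge is gripped across its y. Origin: centre of its underside, z up. About 120 g.
- wire_reel: Look-alike, leave alone: reel of wire standing on end, two cardboard flanges 64 mm across (4 mm thick) with a thinner 40 mm drum between, 36 mm high. No open hole: only a dark spot in the middle. Origin: centre of its underside.
- empty_pot: Look-alike, leave alone: pot of the same size as the closed one (54 mm across, 60 mm high) but open at the top and empty. Origin: centre of its underside.
- offcut: Look-alike, leave alone: plain rectangular wooden offcut 96 x 52 x 30 mm, no grip ridge, long along its x. Origin: centre of its underside.
- spindle: Holder for the tape rolls: flat plate 116 (x) x 100 (y) mm, 4 mm thick, with an upright steel post 18 mm in diameter at its centre, tapered tip 74 mm above the origin. Rolls rest on the plate, 4 mm above the origin. Origin: centre of the plate's underside, 6 mm above the bench; x across the caddy, y along it. The three holders are fixed in a row along the caddy, 118 mm apart, in any order.
- cup: Holder for the pot: round grey cup, 72 mm inside, 80 mm outside, rim 24 mm and inner floor 4 mm above its origin. Origin: centre of its underside, 6 mm above the bench; x across the caddy, y along it. The caddy round the holders is a fixed plywood tray, 156 mm (x) by 372 mm (y) outside, walls 6 mm thick and up to 30 mm above the bench, centred on the middle holder.
- bay: Holder for the sanding block: low rectangular tray, 112 (x) x 68 (y) mm inside, 120 x 76 mm outside, walls up to 16 mm and inner floor 4 mm above its origin. Origin: centre of its underside, 6 mm above the bench; long side along its x, across the caddy. Either way round will do for the block. Fixed.
There are look-alikes about, which are no part of the job. Leave any orange or red look-alike of the sanding_block alone.

How it is judged:
At the end, for the whole second after the job is handed in: Big roll flat on the spindle plate, small roll flat on it, pot upright on the cup floor (each 12 mm sideways, 4 mm high, 0.12 rad), block grip up on the bay floor (14 mm, 4 mm, 0.12 rad; yaw 0.3 rad either way round), all released, at rest; the three look-alikes within 20 mm of their starts (horizontal distance between each of wide_roll, narrow_roll and spindle below 0.012 m and z of wide_roll in the frame of spindle between 0 and 0.008 m and angle between each of wide_roll, narrow_roll, pot, sanding_block's own z axis and vertical below 0.12 rad and linear speed of each of wide_roll, narrow_roll, pot, sanding_block below 0.02 m/s and angular speed of each of wide_roll, narrow_roll, pot, sanding_block below 0.2 rad/s and z of narrow_roll in the frame of spindle between 0.036 and 0.044 m and horizontal distance between pot and cup below 0.012 m and z of pot in the frame of cup between 0 and 0.008 m and horizontal distance between sanding_block and bay below 0.014 m and z of sanding_block in the frame of bay between 0 and 0.008 m and angle between the x axis of sanding_block and the x axis of bay, either way round below 0.3 rad and distance of each of wire_reel, empty_pot, offcut from where it was at the start of the episode below 0.02 m); the robot touches nothing.
It fails at once if a look-alike (wire reel, empty pot or offcut) has been moved more than 20 mm (distance of any of wire_reel, empty_pot, offcut from where it was at the start of the episode above 0.02 m).
It also fails if it takes over 109 s, if anything falls off the work surface, if the arm or the gripper's body presses on something with over 40 N, if the wrist force passes 120 N, or if a joint passes its speed limit or range.

### The arm

A 6-joint arm with a two-finger parallel gripper is mounted at the origin on the work surface. World frame = base frame: x ahead of the robot, y to its left, z up, the work surface at z = 0. Lengths are in m, angles in rad, forces in N, time in s.
With the tool pointing down it reaches from about 0.325 to 0.9 m from the base axis. Payload 3.5 kg.
Tool frame: the origin (TCP) lies on the centre line of the jaws, within the pads' length; the fingertips stand 17 mm ahead of it and the grasp point (between the pads) lies 2 mm behind it; z points along the fingers, y is the direction in which the jaws open and shut (so a half turn about z gives the same grasp; the last joint's range is limited). The gripper opens to 85 mm and grips with 20 to 120 N. Pads are 22 mm wide; open, the fingers measure 114 mm over their backs; the gripper's body (76 mm by 85 mm) begins 54 mm behind the grasp point. The pads swing forward as they close: fully open they stand 13 mm farther back than shut.
Start: joints at [1.163, 0.276, -0.026, 1.268, 0, 1.467], TCP at [0.188, 0.596, 0.248] pointing down, gripper open.
Joint ranges: [-3.12, 3.12], [-0.85, 1.88], [-1.08, 1.24], [-1.95, 2.15], [-1.57, 1.53], [-3.14, 3.14]. Speed limits (rad/s): [2.57, 2.57, 3.14, 3.14, 3.14, 3.14].

### API

Orientations are given as a unit quaternion [x, y, z, w].
In Python, from plant import read_state, eyes, robot gives the robot as it stands. The module is installed in compiled form; this text tells all that it offers.
- The arm moves only by the tool carry_out, never from a script. Its argument "increments" is one flat list of numbers, 4 for each row, row after row: the shift along the tool's x, y, z in cm, then the turn about the tool's z in degrees. A call has 1 to 5 rows; each row is the pose to reach, as a shift and turn from the pose commanded when the call began, along the tool's axes at that moment; what a row does not reach only later rows make up. A row lasts 1/10 s, in which the tool goes at most 50 mm and 8.59 degrees, less where a joint would pass 70% of its speed; a pose out of reach is approached as far as the arm can. A call with a gripper value outside its range is refused whole. "grip" is the closure, from 0 (fully open) to 1 (shut), set as the call begins (left out, the last holds). The fingers move at their own pace and stop on an object; the grip force is fixed at half the most. Time passes only in rows, so rows that repeat a pose let the fingers close. It gives the time, the measured TCP pose, the force and the opening at its end, in the units of the state.
- read_state(): the state, without advancing time (a new reading comes with each control period).
- eyes.read_camera(name): name is "scene" or "top" or "wrist"; returns (picture, depth): 400x640x3 uint8, red, green, blue; 400x640 float32, m along the optical axis (not along the pixel's ray), 0 where there is no reading.
- eyes.camera_params(name): a dict with "camera_matrix" (3x3 intrinsics, pixels), "k1" (the pictures are not rectified: a ray, as slopes to the right and down, at radius r is drawn at 1 + k1 r^2 times it, then the intrinsics apply), "position" and "orientation" of the camera in the world. Camera axes: x right, y up, looking along -z (the intrinsics and any distortion apply to the point x, -y, -z); pixel columns grow to the right and rows downward; lengths in m; the calibration is good to about 2 mm. A picture is of the moment at which its call begins: read the wrist's pose just before it. camera_params takes no time and is no camera call; for the wrist camera it gives the pose at the moment of the call.
- robot.job_done(): hands the job in, once; it reports no verdict.
Trained networks look in the newest picture that a camera, given by its name, has taken for a name from the list of things; names that differ only in an ending like _2 or _b are one class to them, and where a whole thing is asked for, a point or a joint stands for the part that bears it (a point fixed in the world has none). Each returns a list of dicts, best first, with "conf" (0 to 1); they miss things now and then, are a little off and sometimes report something else, mostly with a low value. They report only what shows in the picture. A call takes as long as a camera call. They do not tell look-alikes from the thing itself.
- eyes.search_frame(camera, name): "point" ([column, row] in pixels, amid what is visible of it).
- eyes.trace(camera, name): "mask" (400x640 bool, what is visible of it) and "point" ([column, row] in pixels, amid what is visible of it).
The state is a dict: "time_s": time; "q": joint angles; "qd": joint speeds; "tau": joint torques, N m; "tool_pos": TCP position; "ee_rot": TCP orientation; "wrist_force": force on the tool from outside, world axes, zero at the start; "torque": the same for the moment, N m; "grip_width": finger opening in m.
Only numpy, scipy, OpenCV 4.12 (cv2) and the standard library are available. Lean on these libraries where they do the work, as an engineer would, in place of code of your own. Each camera call takes 0.05 s, during which the arm holds its last target. There are 200 camera calls.

## Working session

There is one attempt and no reset: what is moved stays moved. The work goes in short steps, Python scripts to look and compute and a tool call to move; the robot and the scene stay as the last step left them, time stands still between calls to the robot, and variables do not carry over. Pictures are saved under pics/ and viewed, about 12 in all and at most 16, crops included, and the job is handed in when it is done.

Besides the shell and the picture viewer there is one more tool, called as name(argument=value, ...) on one line, values as JSON. carry_out: Moves the arm, as the interface text tells. Its arguments: {"type":"object","properties":{"increments":{"type":"array","items":{"type":"number"}},"grip":{"type":"number"}},"required":["increments"]}

```bash
mkdir -p pics
cat > h.py <<'E'
import numpy as np, cv2
from scipy.spatial.transform import Rotation as R
from plant import read_state, eyes, robot
def cloud(cam):
    p=eyes.camera_params(cam); im,d=eyes.read_camera(cam)
    return im,d,p
def pts(d,p):
    K=np.array(p["camera_matrix"]); v,u=np.mgrid[0:400,0:640]
    dist=np.array([p["k1"],0,0,0,0.])
    n=cv2.undistortPoints(np.stack([u,v],-1).reshape(-1,1,2).astype(np.float64),K,dist).reshape(400,640,2)
    P=np.stack([n[...,0]*d,-n[...,1]*d,-d],-1)
    W=P@R.from_quat(p["orientation"]).as_matrix().T+np.array(p["position"])
    W[d<=0]=np.nan
    return W
def save(im,name): cv2.imwrite("pics/"+name,im[...,::-1])
E
python3 - <<'E'
from h import *
np.set_printoptions(precision=4,suppress=True)
s=read_state(); print(s["time_s"],s["tool_pos"],s["ee_rot"],s["grip_width"])
for c in ["top","scene"]:
    im,d,p=cloud(c); W=pts(d,p); np.save(c+"W.npy",W); save(im,c+"0.png"); np.save(c+"im.npy",im)
    print(c,p["position"],p["k1"],(d>0).mean())
    if c=="scene": continue
    for n in ["wide_roll","narrow_roll","pot","sanding_block","wire_reel","empty_pot","offcut","spindle","cup","bay"]:
        for r in eyes.trace(c,n):
            m=r["mask"]; w=W[m]; w=w[~np.isnan(w[:,0])]
            if len(w): print(n,round(r["conf"],2),np.round(r["point"]),m.sum(),np.median(w,0),"zmax",np.percentile(w[:,2],95))
E
```

```text
0.0 [0.1873 0.5955 0.2471] [ 0.1518  0.9884 -0.0011 -0.0003] 0.08528566552407162
top [ 0.4169 -0.0154  1.1474] 0.0007065540062851825 0.996203125
wide_roll 0.63 [371. 213.] 390 [ 0.4309 -0.1528  0.0378] zmax 0.04140215069286772
narrow_roll 0.75 [219. 241.] 249 [0.363  0.2585 0.0197] zmax 0.023659244964394324
pot 0.65 [415. 247.] 449 [ 0.3582 -0.2612  0.0616] zmax 0.06582837054046789
sanding_block 0.6 [452. 176.] 787 [ 0.5291 -0.362   0.0216] zmax 0.04974560814021478
sanding_block 0.59 [479. 288.] 826 [ 0.2487 -0.4204  0.0278] zmax 0.04963007112836219
sanding_block 0.56 [474. 232.] 819 [ 0.3861 -0.4183  0.0239] zmax 0.050096429916877336
wire_reel 0.6 [304. 208.] 516 [0.4574 0.0189 0.0383] zmax 0.041823724469491154
empty_pot 0.88 [168. 181.] 505 [0.5237 0.3751 0.0286] zmax 0.06387786754614759
offcut 0.56 [258. 221.] 760 [0.4255 0.1468 0.0326] zmax 0.03605232299500222
spindle 0.98 [364. 133.] 1675 [ 0.6471 -0.1381  0.0123] zmax 0.017634548656127125
cup 0.82 [319. 135.] 1705 [ 0.6461 -0.0226  0.0121] zmax 0.03173437035270805
bay 0.87 [274. 135.] 1458 [0.6463 0.0967 0.0132] zmax 0.025848084352716585
scene [1.3072 0.4058 0.6591] 0.0025757613972010444 0.99602734375
```

Run:
```python
from h import *
im=np.load("topim.npy"); save(cv2.resize(im[80:330,120:540],(798,475),interpolation=cv2.INTER_CUBIC),"top_crop.png")
```

```text
(no output)
```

View pics/top_crop.png

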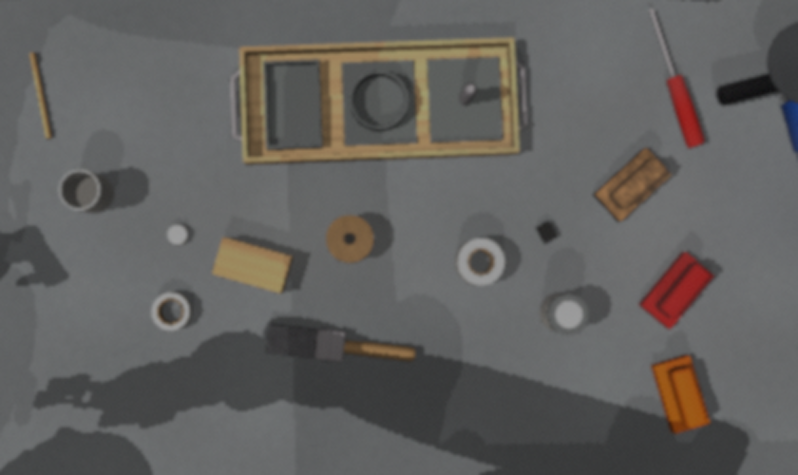

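View pics/scene0.png

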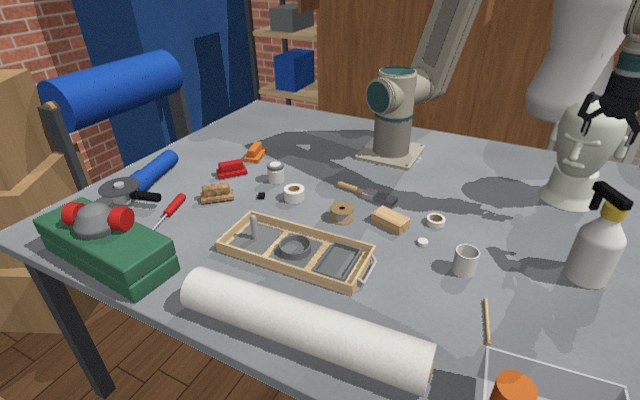

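The top view (crop) shows the caddy at (380,100) with the bay on the left, cup in the middle and spindle on the right. The wide roll is at (480,261) and the narrow roll at (171,311). The pot is at (568,312). The cork block is at (632,185), with red and orange look-alikes below it. The reel (349,238), offcut (252,264) and empty pot (80,189) are the things to leave alone. The scene view agrees.

Run:
```python
from h import *
np.set_printoptions(precision=4,suppress=True)
W=np.load("topW.npy").reshape(-1,3); W=W[~np.isnan(W[:,0])]
S=np.load("sceneW.npy").reshape(-1,3); S=S[~np.isnan(S[:,0])]
def near(A,c,r,z0,z1): return A[(np.hypot(*(A[:,:2]-c).T)<r)&(A[:,2]>z0)&(A[:,2]<z1)]
b=near(W,(0.55,0.1),.03,-.02,.02); print("bench top",np.median(b[:,2]),b[:,2].std()); b=near(S,(0.55,0.1),.03,-.02,.02); print("bench scene",np.median(b[:,2]))
for n,c,r,z0,z1 in [("wide",(.431,-.153),.05,.03,.05),("narrow",(.363,.2585),.045,.012,.03),("pot",(.358,-.261),.05,.05,.08),("reel",(.457,.019),.05,.03,.05),("empty",(.524,.375),.05,.05,.08),
  ("cup",(.646,-.0226),.048,.024,.04),("post",(.646,-.138),.03,.03,.1)]:
  for nm,A in (("top",W),("scene",S)):
    w=near(A,c,r,z0,z1).astype(np.float32)
    if len(w)<5: print(n,nm,len(w));continue
    (cc,rr)=cv2.minEnclosingCircle(w[:,:2]); print(n,nm,len(w),"mean",w[:,:2].mean(0),"circ",np.array(cc),"R",rr,"z",np.percentile(w[:,2],[50,95]))
for n,c,r,z0,z1 in [("block base",(.529,-.362),.07,.01,.06),("ridge",(.529,-.362),.07,.035,.06),("offcut",(.4255,.1468),.07,.02,.045)]:
  for nm,A in (("top",W),("scene",S)):
    w=near(A,c,r,z0,z1).astype(np.float32); print(n,nm,len(w),cv2.minAreaRect(w[:,:2]),np.percentile(w[:,2],95))
w=W[(W[:,2]>.022)&(W[:,2]<.045)&(abs(W[:,0]-.646)<.11)&(abs(W[:,1]+.02)<.2)].astype(np.float32)
r=cv2.minAreaRect(w[:,:2]); print("caddy",r)
```

```text
bench top 0.002613458886855713 0.0032192416450384786
bench scene 0.011951979464484452Traceback (most recent call last):
  File "<stdin>", line 12, in <module>
cv2.error: OpenCV(4.12.0) /io/opencv/modules/imgproc/src/shapedescr.cpp:201: error: (-215:Assertion failed) count >= 0 && (depth == CV_32F || depth == CV_32S) in function 'minEnclosingCircle'
```

```bash
cat > m.py <<'E'
from h import *
np.set_printoptions(precision=4,suppress=True)
def near(A,c,r,z0,z1): return A[(np.hypot(*(A[:,:2]-np.array(c)).T)<r)&(A[:,2]>z0)&(A[:,2]<z1)]
def xy(w): return np.ascontiguousarray(w[:,:2],dtype=np.float32)
E
python3 - <<'E'
from m import *
W=np.load("topW.npy").reshape(-1,3); W=W[~np.isnan(W[:,0])]
S=np.load("sceneW.npy").reshape(-1,3); S=S[~np.isnan(S[:,0])]
for n,c,r,z0,z1 in [("wide",(.431,-.153),.05,.025,.06),("narrow",(.363,.2585),.045,.012,.04),("pot",(.358,-.261),.05,.05,.08),("reel",(.457,.019),.05,.03,.05),("empty",(.524,.375),.05,.05,.08),
  ("cup",(.646,-.0226),.048,.024,.04),("post",(.646,-.138),.03,.03,.1)]:
  for nm,A in (("top",W),("scene",S)):
    w=near(A,c,r,z0,z1)
    if len(w)<5: print(n,nm,len(w));continue
    (cc,rr)=cv2.minEnclosingCircle(xy(w)); print(n,nm,len(w),"mean",w[:,:2].mean(0),"circ",np.array(cc),"R",rr,"z",np.percentile(w[:,2],[50,95]))
for n,c,r,z0,z1 in [("block base",(.529,-.362),.07,.01,.06),("ridge",(.529,-.362),.07,.035,.06),("offcut",(.4255,.1468),.07,.02,.045)]:
  for nm,A in (("top",W),("scene",S)):
    w=near(A,c,r,z0,z1); print(n,nm,len(w),cv2.minAreaRect(xy(w)),np.percentile(w[:,2],95))
w=W[(W[:,2]>.022)&(W[:,2]<.045)&(abs(W[:,0]-.646)<.11)&(abs(W[:,1]+.02)<.2)]
print("caddy",cv2.minAreaRect(xy(w)))
E
```

```text
wide top 388 mean [ 0.4265 -0.1557] circ [ 0.4266 -0.156 ] R 0.031687743961811066 z [0.0381 0.0415]
wide scene 221 mean [ 0.4336 -0.1567] circ [ 0.4308 -0.1589] R 0.034352775663137436 z [0.0349 0.0378]
narrow top 217 mean [0.3636 0.2597] circ [0.3632 0.2598] R 0.026008620858192444 z [0.0202 0.0238]
narrow scene 148 mean [0.3682 0.2574] circ [0.3668 0.2555] R 0.028273697942495346 z [0.017  0.0195]
pot top 378 mean [ 0.3575 -0.2655] circ [ 0.3574 -0.2671] R 0.02726929821074009 z [0.0623 0.066 ]
pot scene 145 mean [ 0.3654 -0.2648] circ [ 0.3581 -0.2699] R 0.030851904302835464 z [0.0601 0.0625]
reel top 491 mean [0.4583 0.0188] circ [0.4585 0.0189] R 0.031749606132507324 z [0.0385 0.0418]
reel scene 248 mean [0.4628 0.017 ] circ [0.4613 0.0149] R 0.03392932191491127 z [0.0359 0.0382]
empty top 145 mean [0.5235 0.3675] circ [0.5233 0.3677] R 0.027529887855052948 z [0.0612 0.0652]
empty scene 204 mean [0.5274 0.3656] circ [0.5266 0.3654] R 0.02802591398358345 z [0.0565 0.0605]
cup top 175 mean [ 0.6466 -0.0223] circ [ 0.6462 -0.0222] R 0.040032193064689636 z [0.0317 0.0347]
cup scene 199 
[... 568 characters left out ...]
48307507968137
ridge top 356 ((0.5304514169692993, -0.3683081865310669), (0.028577132150530815, 0.07961014658212662), 41.962318420410156) 0.05073859008961107
ridge scene 184 ((0.5339946150779724, -0.3705703020095825), (0.03377512842416763, 0.07851897180080414), 43.62870788574219) 0.04702755275430651
offcut top 785 ((0.42476826906204224, 0.14953181147575378), (0.09604091197252274, 0.051722150295972824), 73.70535278320312) 0.03604868844753186
offcut scene 494 ((0.42740926146507263, 0.14748305082321167), (0.09806174039840698, 0.0559285543859005), 74.5361328125) 0.03164757655276387
caddy ((0.6464498043060303, -0.021089062094688416), (0.15745006501674652, 0.39722776412963867), 1.7789700031280518)
```

```bash
cat >> h.py <<'E'
def pose():
    s=read_state(); X=R.from_quat(s["ee_rot"]).as_matrix()[:,0]
    return np.array(s["tool_pos"]),np.degrees(np.arctan2(X[1],X[0]))
def plan(wps,step=.045,turn=7):
    """wps: (x,y,z,psi deg). Prints calls of 5 rows: shift cm in tool axes, turn deg."""
    p,a=pose(); s=read_state(); print("t",round(s["time_s"],2),"at",p.round(4),round(a,2),"F",np.round(s["wrist_force"],1),"w",round(s["grip_width"],4))
    for w in wps:
        w=np.array(w,float)
        while True:
            d=w[:3]-p; t=(w[3]-a+180)%360-180
            n=int(np.ceil(max(np.linalg.norm(d)/step,abs(t)/turn,.01)-1e-6)); k=min(n,5); f=k/n
            if np.linalg.norm(d)<4e-4 and abs(t)<.3: break
            c,s_=np.cos(np.radians(a)),np.sin(np.radians(a))
            tool=np.array([c*d[0]+s_*d[1], s_*d[0]-c*d[1], -d[2]])*100
            rows=[[*np.round(tool*f*i/k,2),round(-t*f*i/k,1)] for i in range(1,k+1)]
            print(sum([[float(v) for v in r] for r in rows],[]))
            e=np.array(rows[-1]); q=e[:3]/100
            p=p+np.array([c*q[0]+s_*q[1], s_*q[0]-c*q[1], -q[2]]); a=a-e[3]
E
python3 -c "
from h import *
plan([(.39,.2,.25,130),(.40,-.15,.20,91.8)])"
```

```text
t 0.6 at [0.1876 0.5962 0.2483] 162.53 F [ 0.3 -0.2 -0.7] w 0.0852
[-3.12, -3.17, -0.02, 3.3, -6.24, -6.34, -0.03, 6.5, -9.36, -9.52, -0.05, 9.8, -12.48, -12.69, -0.07, 13.0, -15.6, -15.86, -0.08, 16.3]
[-3.88, -2.17, -0.02, 3.2, -7.77, -4.34, -0.04, 6.5, -11.65, -6.51, -0.05, 9.7, -15.54, -8.67, -0.07, 13.0, -19.42, -10.84, -0.09, 16.2]
[-3.43, -2.72, 0.63, 4.8, -6.86, -5.44, 1.25, 9.6, -10.29, -8.16, 1.88, 14.3, -13.72, -10.87, 2.5, 19.1, -17.15, -13.59, 3.13, 23.9]
[-4.24, -1.1, 0.62, 4.8, -8.48, -2.19, 1.25, 9.6, -12.72, -3.29, 1.87, 14.3]
```

carry_out(increments=[-3.1, -3.2, 0, 3.3, -6.2, -6.4, 0, 6.5, -9.4, -9.5, 0, 9.8, -12.5, -12.7, 0, 13, -15.6, -15.9, 0, 16.3])

```text
time_s: 1.1
tool_pos: [0.2892, 0.3962, 0.2485]
ee_rot: [0.291, 0.957, 0.0, 0.0]
wrist_force: [0.3, -1.2, 0.2]
grip_width: 0.0856
```

carry_out(increments=[-3.9, -2.2, 0, 3.2, -7.8, -4.3, 0, 6.5, -11.6, -6.5, 0, 9.7, -15.5, -8.7, 0, 13, -19.4, -10.8, 0, 16.2])

```text
time_s: 1.6
tool_pos: [0.3904, 0.1985, 0.2487]
ee_rot: [0.423, 0.906, 0.0, 0.0]
wrist_force: [0.3, 0.5, -0.2]
grip_width: 0.0856
```

carry_out(increments=[-3.4, -2.7, 0.6, 4.8, -6.9, -5.4, 1.2, 9.6, -10.3, -8.2, 1.9, 14.3, -13.7, -10.9, 2.5, 19.1, -17.2, -13.6, 3.1, 23.9])

```text
time_s: 2.1
tool_pos: [0.3963, -0.0208, 0.2175]
ee_rot: [0.602, 0.798, 0.0, 0.001]
wrist_force: [1.3, -0.1, 0.7]
grip_width: 0.0854
```

carry_out(increments=[-4.2, -1.1, 0.6, 4.8, -8.5, -2.2, 1.2, 9.6, -12.7, -3.3, 1.9, 14.3, -12.7, -3.3, 1.9, 14.3, -12.7, -3.3, 1.9, 14.3])

```text
time_s: 2.6
tool_pos: [0.3998, -0.151, 0.1982]
ee_rot: [0.696, 0.718, 0.0, -0.0]
wrist_force: [0.0, 1.1, -0.9]
grip_width: 0.0852
```

Tracking is accurate. Next, a wrist view to check the calibration on the wide roll.

Run:
```python
from m import *
im,d,p=cloud("wrist"); save(im,"wrist1.png"); Wf=pts(d,p)
W=Wf.reshape(-1,3); W=W[~np.isnan(W[:,0])]
print(p["position"],pose())
for n,c,r,z0,z1 in [("wide",(.428,-.157),.05,.025,.06),("pot",(.358,-.267),.05,.05,.08)]:
    w=near(W,c,r,z0,z1); print(n,len(w))
    if len(w)>5:
        cc,rr=cv2.minEnclosingCircle(xy(w)); print("mean",w[:,:2].mean(0),cc,rr,np.percentile(w[:,2],[5,50,95]))
b=W[(abs(W[:,2])<.02)]; print("bench",np.median(b[:,2]),len(b))
```

```text
[ 0.3963 -0.0756  0.3235] (array([ 0.3998, -0.1501,  0.1983]), np.float64(91.8195116221394))
wide 3021
mean [ 0.426 -0.157] (0.4262365698814392, -0.15846705436706543) 0.031984925270080566 [0.031  0.0355 0.0367]
pot 2395
mean [ 0.3574 -0.2651] (0.35690048336982727, -0.26806503534317017) 0.02753695473074913 [0.0541 0.0599 0.0615]
bench -0.00017615926731798237 198034
```

View pics/wrist1.png

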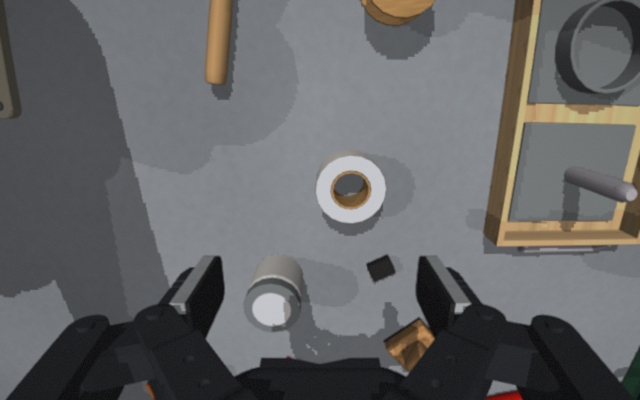

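The wrist view shows the wide roll at (350,188), the pot at (273,300) and the spindle post at (600,183). Its positions agree with the top camera to 2 mm.

Run:
```python
from m import *
im,d,p=cloud("wrist"); Wf=pts(d,p); t,_=pose()
for u0,u1 in ((180,225),(415,460)):
    w=Wf[255:330,u0:u1].reshape(-1,3); w=w[w[:,2]>.12]; print(len(w),"tips z rel TCP",np.percentile(w[:,2],[1,5])-t[2],"x",np.percentile(w[:,0],[5,95])-t[0],"y",np.percentile(w[:,1],[5,95])-t[1])
plan([(.4263,-.1575,.08,91.8),(.4263,-.1575,.027,91.8)])
```

```text
2792 tips z rel TCP [-0.0033 -0.0001] x [-0.0509 -0.0436] y [-0.0103  0.0089]
2784 tips z rel TCP [-0.0032 -0.0002] x [0.0407 0.0474] y [-0.0078  0.0116]
t 2.7 at [ 0.3999 -0.1495  0.1984] 91.9 F [ 0.6 -0.1 -0.5] w 0.0855
[-0.3, 0.87, 3.95, 0.0, -0.59, 1.74, 7.89, 0.1, -0.89, 2.62, 11.84, 0.1]
[0.0, -0.0, 2.65, -0.0, 0.0, -0.0, 5.3, -0.0]
```

carry_out(increments=[-0.3, 0.9, 4, 0.1, -0.6, 1.8, 7.9, 0.1, -0.8, 2.65, 11.8, 0.1, -0.8, 2.65, 14.6, 0.1, -0.8, 2.65, 17.4, 0.1], grip=0)

```text
time_s: 3.2
tool_pos: [0.4271, -0.1556, 0.0233]
ee_rot: [0.695, 0.719, 0.0, -0.0]
wrist_force: [0.3, 0.4, 0.5]
grip_width: 0.0852
```

carry_out(increments=[0, 0, 0, 0, 0, 0, 0, 0, 0, 0, 0, 0, 0, 0, 0, 0, 0, 0, 0, 0], grip=1)

```text
time_s: 3.7
tool_pos: [0.4278, -0.1578, 0.0256]
ee_rot: [0.696, 0.718, 0.0, 0.001]
wrist_force: [0.8, -0.1, -0.8]
grip_width: 0.0615
```

carry_out(increments=[0, 0, 0, 0, 0, 0, 0, 0, 0, 0, 0, 0, 0, 0, 0, 0, 0, 0, 0, 0])

```text
time_s: 4.2
tool_pos: [0.4269, -0.1576, 0.0245]
ee_rot: [0.696, 0.718, -0.0, 0.0]
wrist_force: [-0.9, -0.6, 2.3]
grip_width: 0.0613
```

```bash
python3 -c "
from h import *
plan([(.4263,-.158,.15,91.8),(.650,-.1405,.15,91.8)],step=.035)"
```

```text
t 4.2 at [ 0.4269 -0.1576  0.0245] 91.73 F [-0.9 -0.6  2.3] w 0.0613
[-0.01, -0.02, -3.14, -0.0, -0.02, -0.03, -6.27, -0.0, -0.03, -0.05, -9.41, -0.1, -0.04, -0.06, -12.55, -0.1]
[0.15, 3.2, 0.0, 0.0, 0.3, 6.4, 0.0, 0.0, 0.44, 9.6, 0.0, 0.0, 0.59, 12.81, 0.0, 0.0, 0.74, 16.01, 0.0, 0.0]
[0.15, 3.2, 0.0, 0.0, 0.3, 6.4, 0.0, 0.0]
```

carry_out(increments=[0, 0, -2, 0, 0, 0, -5, 0, 0, 0, -8, 0, 0, 0, -10.5, 0, 0, 0, -12.5, 0])

```text
time_s: 4.7
tool_pos: [0.4271, -0.1575, 0.1507]
ee_rot: [0.696, 0.718, 0.0, 0.001]
wrist_force: [0.5, -0.4, -1.4]
grip_width: 0.0613
```

carry_out(increments=[0.1, 2.5, 0, 0, 0.3, 6, 0, 0, 0.4, 9.5, 0, 0, 0.6, 12.8, 0, 0, 0.7, 16, 0, 0])

```text
time_s: 5.2
tool_pos: [0.5875, -0.1452, 0.1486]
ee_rot: [0.696, 0.718, -0.0, -0.0]
wrist_force: [-0.5, -0.4, -1.8]
grip_width: 0.061
```

carry_out(increments=[0.2, 3.5, 0, 0, 0.3, 6.4, 0, 0, 0.3, 6.4, 0, 0, 0.3, 6.4, 0, 0])

```text
time_s: 5.6
tool_pos: [0.6501, -0.1403, 0.1482]
ee_rot: [0.696, 0.718, -0.001, -0.001]
wrist_force: [0.2, -0.7, -2.1]
grip_width: 0.0612
```

Run:
```python
from m import *
im,d,p=cloud("wrist"); save(im,"wrist2.png"); W=pts(d,p).reshape(-1,3); W=W[~np.isnan(W[:,0])]
t,a=pose(); print(t,a)
for n,c,r,z0,z1 in [("cup",(.646,-.022),.045,.025,.035),("post",(.65,-.14),.02,.07,.09),("roll",t[:2],.045,t[2]-.002,t[2]+.03)]:
    w=near(W,c,r,z0,z1); print(n,len(w))
    if len(w)>5:
        cc,rr=cv2.minEnclosingCircle(xy(w)); print("mean",w[:,:2].mean(0),cc,rr,np.percentile(w[:,2],[5,50,95]))
```

```text
[ 0.6493 -0.1403  0.1483] 91.74165868833992
cup 1504
mean [ 0.6468 -0.0375] (0.6461811661720276, -0.024643640965223312) 0.04016280919313431 [0.0274 0.0294 0.0307]
post 0
roll 19166
mean [ 0.6488 -0.1388] (0.6489309072494507, -0.1345534324645996) 0.04443126916885376 [0.1498 0.1591 0.1721]
```

View pics/wrist2.png

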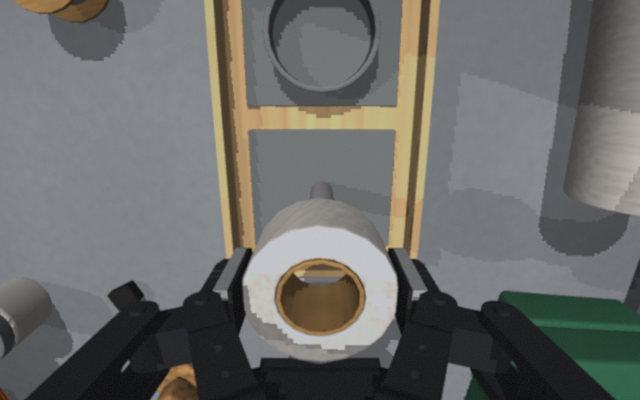

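The wide roll is held level in the wrist view, at about (320,295), with the post tip behind it at (320,188). Lowering it now.

carry_out(increments=[-0.1, 0, 2, 0, -0.1, 0, 4, 0, -0.1, 0, 5.5, 0, -0.1, 0, 7, 0, -0.1, 0, 8, 0])

```text
time_s: 6.15
tool_pos: [0.6492, -0.1415, 0.0678]
ee_rot: [0.696, 0.718, -0.0, -0.001]
wrist_force: [0.3, 0.4, 0.1]
grip_width: 0.0613
```

carry_out(increments=[0, 0, 1, 0, 0, 0, 2, 0, 0, 0, 2.7, 0, 0, 0, 3, 0, 0, 0, 3.1, 0])

```text
time_s: 6.65
tool_pos: [0.6503, -0.1415, 0.038]
ee_rot: [0.696, 0.718, -0.0, -0.0]
wrist_force: [0.3, -0.3, -0.6]
grip_width: 0.0612
```

carry_out(increments=[0, 0, 0.1, 0, 0, 0, 0.2, 0, 0, 0, 0.2, 0])

```text
time_s: 6.95
tool_pos: [0.6506, -0.1417, 0.0366]
ee_rot: [0.696, 0.718, 0.0, 0.0]
wrist_force: [-0.3, 0.8, -0.3]
grip_width: 0.0612
```

carry_out(increments=[0, 0, 0.1, 0, 0, 0, 0.1, 0])

```text
time_s: 7.15
tool_pos: [0.6504, -0.1416, 0.0354]
ee_rot: [0.696, 0.718, 0.0, 0.0]
wrist_force: [-0.7, -1.5, -0.4]
grip_width: 0.0614
```

carry_out(increments=[0, 0, 0.1, 0, 0, 0, 0.1, 0])

```text
time_s: 7.35
tool_pos: [0.6506, -0.1417, 0.0346]
ee_rot: [0.696, 0.718, 0.0, 0.0]
wrist_force: [0.2, -1.2, 1.0]
grip_width: 0.0618
```

carry_out(increments=[0, 0, 0, 0, 0, 0, 0, 0, 0, 0, 0, 0, 0, 0, 0, 0, 0, 0, 0, 0], grip=0)

```text
time_s: 7.85
tool_pos: [0.6504, -0.1416, 0.0343]
ee_rot: [0.696, 0.718, 0.0, 0.0]
wrist_force: [0.3, 0.8, -0.6]
grip_width: 0.0858
```

carry_out(increments=[0, 0, -2, 0, 0, 0, -5, 0, 0, 0, -9, 0, 0, 0, -13, 0, 0, 0, -16, 0])

```text
time_s: 8.35
tool_pos: [0.6512, -0.1418, 0.1973]
ee_rot: [0.696, 0.718, 0.001, 0.001]
wrist_force: [1.1, -0.1, -0.3]
grip_width: 0.0854
```

Run:
```python
from m import *
im,d,p=cloud("wrist"); save(im,"wrist3.png"); W=pts(d,p).reshape(-1,3); W=W[~np.isnan(W[:,0])]
t,a=pose(); print(t,a)
for n,c,r,z0,z1 in [("post",(.65,-.14),.02,.06,.09),("roll",(.65,-.14),.045,.042,.055)]:
    w=near(W,c,r,z0,z1); print(n,len(w))
    if len(w)>5:
        cc,rr=cv2.minEnclosingCircle(xy(w)); print("mean",w[:,:2].mean(0),cc,rr,np.percentile(w[:,2],[5,50,95]))
plan([(.5,.05,.19,91.8),(.3635,.2585,.19,91.8),(.3635,.2585,.06,91.8)])
```

```text
[ 0.654  -0.1427  0.203 ] 91.74140676946016
post 467
mean [ 0.6497 -0.1401] (0.6496584415435791, -0.14228807389736176) 0.00910473708063364 [0.0639 0.0762 0.0803]
roll 3167
mean [ 0.6492 -0.1434] (0.6494495868682861, -0.14489305019378662) 0.032006099820137024 [0.044  0.0455 0.0468]
t 8.4 at [ 0.654  -0.1427  0.203 ] 91.74 F [0.9 1.1 3.5] w 0.0853
[3.29, -2.47, 0.22, -0.0, 6.58, -4.94, 0.43, -0.0, 9.86, -7.4, 0.65, -0.0, 13.15, -9.87, 0.87, -0.0, 16.44, -12.34, 1.09, -0.0]
[3.29, -2.47, 0.21, -0.1]
[3.55, -2.16, 0.0, 0.0, 7.09, -4.32, 0.0, 0.0, 10.64, -6.49, 0.0, 0.0, 14.18, -8.65, 0.0, 0.0, 17.73, -10.81, 0.0, 0.0]
[3.55, -2.16, 0.0, 0.0]
[-0.0, -0.0, 4.33, 0.0, -0.0, -0.0, 8.67, 0.0, -0.0, -0.0, 13.0, 0.0]
```

View pics/wrist3.png

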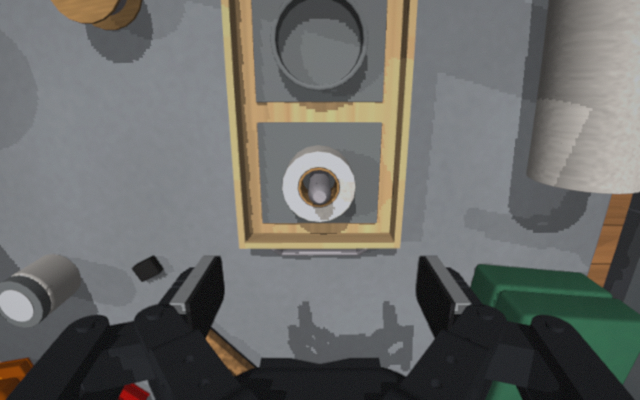

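The big roll is seated flat on the spindle at (319,186) in the wrist view, with its top at 45.5 mm. Next is the narrow roll.

carry_out(increments=[2.5, -2, 0.2, 0, 6, -4.5, 0.4, 0, 9.8, -7.4, 0.6, 0, 13.1, -9.9, 0.9, 0, 16.4, -12.3, 1.1, 0])

```text
time_s: 8.9
tool_pos: [0.5209, 0.0198, 0.1829]
ee_rot: [0.696, 0.718, -0.0, -0.0]
wrist_force: [0.4, 0.6, 0.1]
grip_width: 0.0851
```

carry_out(increments=[3.4, -2.4, 0, 0, 6.9, -4.7, 0.2, 0, 10.4, -6.9, 0.2, 0, 14, -9, 0.2, 0, 17.5, -11.2, 0.2, 0])

```text
time_s: 9.4
tool_pos: [0.4042, 0.1913, 0.1813]
ee_rot: [0.696, 0.718, 0.0, 0.0]
wrist_force: [1.1, 0.6, 0.3]
grip_width: 0.0855
```

carry_out(increments=[3.5, -2.1, 0, 0, 6.9, -4.1, 2, 0, 6.9, -4.1, 5.5, 0, 6.9, -4.1, 8, 0, 6.9, -4.1, 8, 0])

```text
time_s: 9.9
tool_pos: [0.3586, 0.2566, 0.0981]
ee_rot: [0.696, 0.718, -0.004, -0.001]
wrist_force: [-1.3, 0.3, -0.6]
grip_width: 0.0854
```

Run:
```python
from m import *
im,d,p=cloud("wrist"); W=pts(d,p).reshape(-1,3); W=W[~np.isnan(W[:,0])]
w=near(W,(.3635,.258),.035,.013,.025); print(len(w))
if len(w)>5: print(w[:,:2].mean(0),cv2.minEnclosingCircle(xy(w)),np.percentile(w[:,2],[5,50,95]))
plan([(.3635,.258,.015,91.8)])
```

```text
2981
[0.3629 0.2595] ((0.36301738023757935, 0.25791117548942566), 0.026245465502142906) [0.0154 0.0174 0.0186]
t 9.95 at [0.3603 0.2571 0.0999] 91.77 F [0.1 0.  0.5] w 0.0853
[0.04, 0.16, 4.25, -0.0, 0.08, 0.32, 8.49, -0.0]
```

carry_out(increments=[0.1, 0.25, 2.5, 0, 0.1, 0.25, 5, 0, 0.1, 0.25, 7, 0, 0.1, 0.25, 8.5, 0, 0.1, 0.25, 8.5, 0])

```text
time_s: 10.45
tool_pos: [0.3647, 0.2585, 0.0161]
ee_rot: [0.697, 0.717, -0.001, -0.0]
wrist_force: [-0.4, 0.3, -0.1]
grip_width: 0.0855
```

carry_out(increments=[0, 0, 0, 0, 0, 0, 0, 0, 0, 0, 0, 0, 0, 0, 0, 0, 0, 0, 0, 0], grip=1)

```text
time_s: 10.95
tool_pos: [0.3662, 0.2596, 0.0185]
ee_rot: [0.696, 0.718, 0.001, 0.001]
wrist_force: [-2.1, -1.8, 9.5]
grip_width: 0.0499
```

carry_out(increments=[0, 0, 0, 0, 0, 0, 0, 0, 0, 0, 0, 0, 0, 0, 0, 0, 0, 0, 0, 0])

```text
time_s: 11.45
tool_pos: [0.3662, 0.2596, 0.0185]
ee_rot: [0.696, 0.718, 0.001, 0.001]
wrist_force: [-1.2, -2.0, 8.8]
grip_width: 0.0504
```

```bash
python3 -c "
from h import *
plan([(.3635,.258,.185,91.8),(.5,.05,.185,91.8),(.650,-.142,.16,91.8)],step=.04)"
```

```text
t 11.45 at [0.3662 0.2596 0.0185] 91.74 F [-1.2 -2.   8.8] w 0.0504
[-0.03, -0.05, -3.33, -0.0, -0.06, -0.11, -6.66, -0.0, -0.09, -0.16, -9.99, -0.0, -0.12, -0.22, -13.32, -0.0, -0.15, -0.27, -16.65, -0.1]
[-3.03, 1.85, 0.0, 0.0, -6.07, 3.71, 0.0, 0.0, -9.1, 5.56, 0.0, 0.0, -12.13, 7.41, 0.0, 0.0, -15.16, 9.27, 0.0, 0.0]
[-3.04, 1.85, 0.0, 0.0, -6.07, 3.7, 0.0, 0.0]
[-2.81, 2.05, 0.36, 0.0, -5.62, 4.11, 0.72, 0.0, -8.43, 6.16, 1.07, 0.0, -11.24, 8.22, 1.43, 0.0, -14.05, 10.27, 1.79, 0.0]
[-2.81, 2.05, 0.36, 0.0, -5.62, 4.11, 0.71, 0.0]
```

The fingertips touched the bench with 9 N as they swung forward, so I'll regrip a few millimetres higher.

carry_out(increments=[0, 0, -0.3, 0, 0, 0, -0.6, 0, 0, 0, -0.6, 0, 0, 0, -0.6, 0, 0, 0, -0.6, 0], grip=0)

```text
time_s: 11.95
tool_pos: [0.3645, 0.2589, 0.0222]
ee_rot: [0.696, 0.718, -0.0, -0.0]
wrist_force: [0.6, 0.1, -0.2]
grip_width: 0.0855
```

carry_out(increments=[0, 0, 0, 0, 0, 0, 0, 0, 0, 0, 0, 0, 0, 0, 0, 0, 0, 0, 0, 0], grip=1)

```text
time_s: 12.45
tool_pos: [0.3646, 0.2589, 0.023]
ee_rot: [0.696, 0.718, -0.0, 0.0]
wrist_force: [-1.8, -1.0, 8.4]
grip_width: 0.0491
```

carry_out(increments=[0, 0, 0, 0, 0, 0, 0, 0, 0, 0, 0, 0, 0, 0, 0, 0, 0, 0, 0, 0])

```text
time_s: 12.95
tool_pos: [0.3646, 0.2589, 0.023]
ee_rot: [0.696, 0.718, -0.0, 0.0]
wrist_force: [-1.6, -0.9, 7.3]
grip_width: 0.0492
```

carry_out(increments=[0, 0, -2, 0, 0, 0, -5, 0, 0, 0, -9, 0, 0, 0, -13, 0, 0, 0, -16.5, 0])

```text
time_s: 13.45
tool_pos: [0.3645, 0.2589, 0.1891]
ee_rot: [0.696, 0.718, 0.0, 0.0]
wrist_force: [0.9, 1.2, -0.6]
grip_width: 0.0491
```

Run:
```python
from m import *
im,d,p=cloud("wrist"); save(im,"wrist4.png"); Wf=pts(d,p); W=Wf.reshape(-1,3); W=W[~np.isnan(W[:,0])]; t,a=pose()
for dz0,dz1 in ((-.03,-.012),(-.012,0),(0,.012)):
    w=near(W,t[:2],.05,t[2]+dz0,t[2]+dz1); print(len(w)); 
    if len(w)>5: print(w[:,:2].min(0)-t[:2],w[:,:2].max(0)-t[:2],np.percentile(w[:,2],[1,50,95])-t[2])
plan([(.5,.05,.185,91.8),(.650,-.142,.15,91.8)],step=.04)
```

```text
3561
[-0.0418 -0.0282] [0.0322 0.0236] [-0.0285 -0.0162 -0.0121]
5998
[-0.0432 -0.0279] [0.0335 0.0234] [-0.012  -0.0111 -0.0028]
1518
[-0.0432 -0.0147] [0.0335 0.0102] [0.0001 0.0063 0.0113]
t 13.5 at [0.368  0.2607 0.1948] 91.75 F [1.5 0.8 3.3] w 0.0494
[-3.07, 1.79, 0.14, -0.0, -6.13, 3.59, 0.28, -0.0, -9.2, 5.38, 0.42, -0.0, -12.27, 7.17, 0.56, -0.0, -15.33, 8.97, 0.7, -0.0]
[-3.07, 1.79, 0.14, -0.0, -6.13, 3.58, 0.28, -0.1]
[-2.81, 2.05, 0.5, 0.0, -5.62, 4.11, 1.0, 0.0, -8.43, 6.16, 1.5, 0.0, -11.24, 8.22, 2.0, 0.0, -14.06, 10.27, 2.5, 0.0]
[-2.81, 2.05, 0.5, 0.0, -5.62, 4.11, 1.0, 0.0]
```

View pics/wrist4.png

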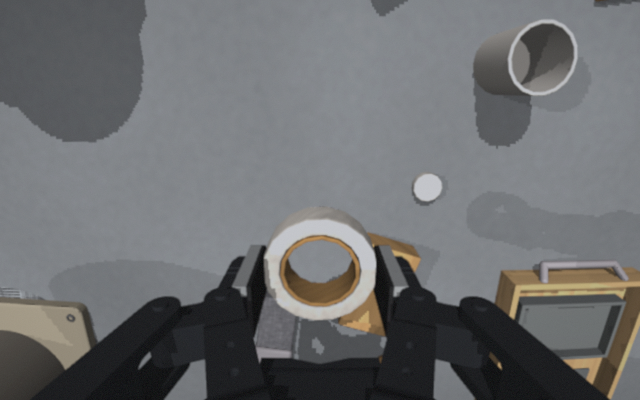

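The narrow roll is held level at (320,265). The lookalikes and the caddy in view are undisturbed. Carrying it to the spindle.

carry_out(increments=[-2.2, 1.2, 0, 0, -5.5, 3.2, 0, 0, -9, 5.3, 0, 0, -12.2, 7.1, 0.2, 0, -15.4, 9, 0.2, 0])

```text
time_s: 14.0
tool_pos: [0.4593, 0.1063, 0.1846]
ee_rot: [0.696, 0.718, -0.0, -0.0]
wrist_force: [0.2, 0.1, -0.4]
grip_width: 0.0493
```

carry_out(increments=[-3.1, 1.9, 0.2, 0, -6.1, 3.8, 0.4, 0, -9.1, 5.8, 0.6, 0, -12.1, 7.9, 0.8, 0, -15, 10, 1, 0])

```text
time_s: 14.5
tool_pos: [0.564, -0.0406, 0.1745]
ee_rot: [0.696, 0.718, -0.0, -0.0]
wrist_force: [1.0, 0.4, -0.9]
grip_width: 0.0494
```

carry_out(increments=[-3, 2.2, 0.5, 0, -6, 4.3, 1, 0, -8, 5.8, 1.5, 0, -8, 5.8, 1.5, 0])

```text
time_s: 14.9
tool_pos: [0.6256, -0.1201, 0.1587]
ee_rot: [0.697, 0.717, -0.0, 0.0]
wrist_force: [-0.3, 1.1, -0.6]
grip_width: 0.0491
```

```bash
python3 -c "
from h import *
plan([(.650,-.142,.12,91.8),(.650,-.142,.07,91.8)],step=.03)"
```

```text
t 14.9 at [ 0.6256 -0.1201  0.1587] 91.57 F [-0.3  1.1 -0.6] w 0.0491
[-1.13, 1.19, 1.93, -0.1, -2.25, 2.38, 3.87, -0.2]
[-0.0, -0.0, 2.5, -0.0, -0.0, -0.0, 5.0, -0.0]
```

carry_out(increments=[-1.1, 1.2, 0, 0, -2.2, 2.4, 0, 0, -2.2, 2.4, 2, 0, -2.2, 2.4, 3.5, 0, -2.2, 2.4, 3.5, 0])

```text
time_s: 15.4
tool_pos: [0.6455, -0.1371, 0.1216]
ee_rot: [0.696, 0.718, -0.002, -0.004]
wrist_force: [-1.3, 0.0, -2.2]
grip_width: 0.0493
```

```bash
python3 -c "
from h import *
plan([(.650,-.142,.07,91.8)],step=.02)"
```

```text
t 15.4 at [ 0.6455 -0.1371  0.1216] 91.76 F [-1.3  0.  -2.2] w 0.0493
[-0.17, 0.14, 1.72, -0.0, -0.33, 0.29, 3.44, -0.0, -0.5, 0.43, 5.16, -0.0]
```

carry_out(increments=[0, 0, 0, 0, 0, 0, 0, 0])

```text
time_s: 15.6
tool_pos: [0.6489, -0.1384, 0.126]
ee_rot: [0.696, 0.718, 0.0, 0.0]
wrist_force: [0.3, 0.2, -0.5]
grip_width: 0.0491
```

```bash
python3 -c "
from h import *
plan([(.650,-.142,.07,91.8)],step=.02)"
```

```text
t 15.6 at [ 0.6489 -0.1384  0.126 ] 91.76 F [ 0.3  0.2 -0.5] w 0.0491
[-0.12, 0.03, 1.87, -0.0, -0.24, 0.06, 3.73, -0.0, -0.37, 0.1, 5.6, -0.0]
```

carry_out(increments=[-0.35, 0.1, 0, 0, -0.35, 0.1, 1, 0, -0.35, 0.1, 2.2, 0, -0.35, 0.1, 3.5, 0, -0.35, 0.1, 4.2, 0])

```text
time_s: 16.1
tool_pos: [0.6484, -0.1416, 0.0807]
ee_rot: [0.696, 0.718, -0.001, -0.002]
wrist_force: [-0.8, 0.4, -1.2]
grip_width: 0.0491
```

carry_out(increments=[0, 0, 0.6, 0, 0, 0, 1, 0, 0, 0, 1.2, 0, 0, 0, 1.2, 0, 0, 0, 1.2, 0])

```text
time_s: 16.6
tool_pos: [0.6503, -0.1422, 0.0717]
ee_rot: [0.696, 0.718, 0.0, 0.0]
wrist_force: [0.1, -0.0, -0.4]
grip_width: 0.0488
```

carry_out(increments=[0, 0, 0.1, 0, 0, 0, 0.2, 0, 0, 0, 0.25, 0, 0, 0, 0.25, 0])

```text
time_s: 17.0
tool_pos: [0.65, -0.1422, 0.0691]
ee_rot: [0.696, 0.718, 0.0, 0.0]
wrist_force: [-0.6, 0.2, 0.7]
grip_width: 0.0491
```

carry_out(increments=[0, 0, 0, 0, 0, 0, 0, 0, 0, 0, 0, 0, 0, 0, 0, 0, 0, 0, 0, 0], grip=0)

```text
time_s: 17.5
tool_pos: [0.6499, -0.1421, 0.0688]
ee_rot: [0.696, 0.718, 0.0, 0.0]
wrist_force: [-0.8, 0.0, -0.2]
grip_width: 0.0854
```

carry_out(increments=[0, 0, -2, 0, 0, 0, -5, 0, 0, 0, -9, 0, 0, 0, -13, 0, 0, 0, -13, 0])

```text
time_s: 18.0
tool_pos: [0.6542, -0.1434, 0.2066]
ee_rot: [0.696, 0.718, 0.003, 0.006]
wrist_force: [-0.1, -0.1, 1.0]
grip_width: 0.0853
```

carry_out(increments=[0, 0, 0, 0, 0, 0, 0, 0])

```text
time_s: 18.2
tool_pos: [0.649, -0.1418, 0.1975]
ee_rot: [0.696, 0.718, -0.001, -0.001]
wrist_force: [-1.1, 0.3, -0.9]
grip_width: 0.0854
```

Run:
```python
from m import *
im,d,p=cloud("wrist"); save(im,"wrist5.png"); W=pts(d,p).reshape(-1,3); W=W[~np.isnan(W[:,0])]
for n,c,r,z0,z1 in [("post",(.65,-.14),.015,.071,.09),("narrow",(.65,-.142),.045,.058,.07),("wide",(.65,-.142),.045,.042,.052)]:
    w=near(W,c,r,z0,z1); print(n,len(w))
    if len(w)>5:
        cc,rr=cv2.minEnclosingCircle(xy(w)); print("mean",w[:,:2].mean(0),cc,rr,np.percentile(w[:,2],[5,50,95]))
plan([(.357,-.268,.2,91.8),(.357,-.268,.1,91.8)])
```

```text
post 393
mean [ 0.6497 -0.1408] (0.6500932574272156, -0.14230261743068695) 0.009160940535366535 [0.0723 0.0772 0.0803]
narrow 2071
mean [ 0.6487 -0.1415] (0.6487095355987549, -0.14290936291217804) 0.025996306911110878 [0.061  0.0634 0.0647]
wide 1066
mean [ 0.6504 -0.1364] (0.649336040019989, -0.14492766559123993) 0.0318790040910244 [0.0437 0.0456 0.0505]
t 18.25 at [ 0.6486 -0.1417  0.1968] 91.74 F [-0.   0.7 -0.6] w 0.0856
[-1.47, -3.69, -0.04, -0.0, -2.93, -7.38, -0.08, -0.0, -4.4, -11.08, -0.12, -0.0, -5.87, -14.77, -0.16, -0.0, -7.34, -18.46, -0.2, -0.0]
[-1.47, -3.69, -0.04, -0.0, -2.93, -7.38, -0.08, -0.0, -4.4, -11.07, -0.12, -0.1]
[0.0, -0.0, 3.33, 0.0, 0.0, -0.0, 6.67, 0.0, 0.0, -0.0, 10.0, 0.0]
```

View pics/wrist5.png

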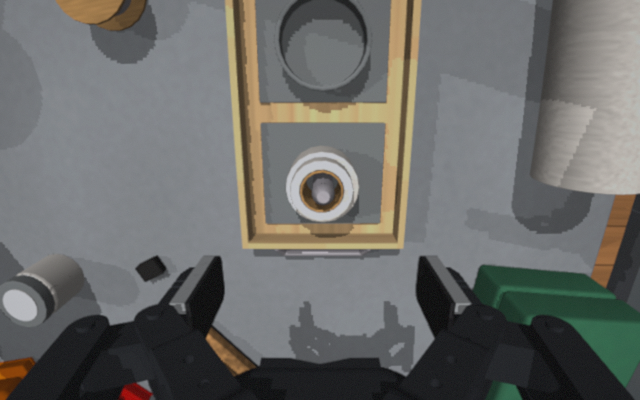

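Both rolls are seated and concentric at (322,185), with tops at 45.6 and 63.4 mm. Pot next.

carry_out(increments=[-1.1, -2.7, 0, 0, -2.6, -6.5, 0, 0, -4.3, -10.7, 0, 0, -5.8, -14.6, 0, 0, -7.3, -18.4, 0, 0])

```text
time_s: 18.75
tool_pos: [0.4654, -0.2203, 0.1968]
ee_rot: [0.696, 0.718, -0.0, -0.002]
wrist_force: [-0.4, -0.6, 1.5]
grip_width: 0.0854
```

carry_out(increments=[-1.5, -3.7, 0, 0, -2.9, -7.3, 0, 0, -4.4, -10.9, 0, 0, -4.4, -10.9, 2, 0, -4.4, -10.9, 5, 0])

```text
time_s: 19.25
tool_pos: [0.36, -0.269, 0.1486]
ee_rot: [0.697, 0.717, 0.0, 0.001]
wrist_force: [0.5, -0.8, -0.3]
grip_width: 0.0856
```

carry_out(increments=[0, 0, 1, 0, 0, 0, 1, 0, 0, 0, 1, 0])

```text
time_s: 19.55
tool_pos: [0.3607, -0.2677, 0.1387]
ee_rot: [0.696, 0.718, 0.0, -0.0]
wrist_force: [0.1, -0.4, 0.7]
grip_width: 0.0853
```

Run:
```python
from m import *
im,d,p=cloud("wrist"); W=pts(d,p).reshape(-1,3); W=W[~np.isnan(W[:,0])]
w=near(W,(.357,-.268),.04,.052,.066); print(len(w))
if len(w)>5: print(w[:,:2].mean(0),cv2.minEnclosingCircle(xy(w)),np.percentile(w[:,2],[5,50,95]))
plan([(.357,-.268,.045,91.8)])
```

```text
5033
[ 0.3567 -0.267 ] ((0.35660210251808167, -0.2686710059642792), 0.02707817777991295) [0.0584 0.06   0.0614]
t 19.6 at [ 0.3612 -0.2683  0.1394] 91.77 F [-0.1  0.1  0. ] w 0.0854
[0.01, -0.14, 3.15, -0.0, 0.03, -0.28, 6.3, -0.0, 0.04, -0.42, 9.44, -0.0]
```

carry_out(increments=[0, -0.4, 2, 0, 0, -0.4, 4.5, 0, 0, -0.4, 7, 0, 0, -0.4, 9.4, 0, 0, -0.4, 9.4, 0])

```text
time_s: 20.1
tool_pos: [0.3555, -0.2667, 0.0433]
ee_rot: [0.696, 0.718, 0.0, -0.002]
wrist_force: [0.2, -0.3, -0.3]
grip_width: 0.0853
```

carry_out(increments=[0, 0, 0, 0, 0, 0, 0, 0, 0, 0, 0, 0, 0, 0, 0, 0, 0, 0, 0, 0], grip=1)

```text
time_s: 20.6
tool_pos: [0.3582, -0.2695, 0.0471]
ee_rot: [0.696, 0.718, 0.0, 0.002]
wrist_force: [-0.3, 1.0, 5.2]
grip_width: 0.052
```

carry_out(increments=[0, 0, 0, 0, 0, 0, 0, 0, 0, 0, 0, 0, 0, 0, 0, 0, 0, 0, 0, 0])

```text
time_s: 21.1
tool_pos: [0.3582, -0.2695, 0.0471]
ee_rot: [0.696, 0.718, 0.0, 0.002]
wrist_force: [0.0, 0.0, 6.1]
grip_width: 0.0525
```

```bash
python3 -c "
from h import *
plan([(.357,-.268,.18,91.8),(.6465,-.0235,.18,91.8)],step=.04)"
```

```text
t 21.1 at [ 0.3582 -0.2695  0.0471] 91.75 F [0.  0.  6.1] w 0.0525
[0.04, -0.03, -3.32, -0.0, 0.08, -0.06, -6.65, -0.0, 0.12, -0.09, -9.97, -0.0, 0.15, -0.12, -13.29, -0.1]
[2.35, 2.97, -0.0, 0.0, 4.7, 5.94, -0.0, 0.0, 7.05, 8.92, -0.0, 0.0, 9.4, 11.89, -0.0, 0.0, 11.75, 14.86, -0.0, 0.0]
[2.35, 2.97, -0.0, 0.0, 4.7, 5.95, -0.0, 0.0, 7.06, 8.92, -0.0, 0.0, 9.41, 11.89, -0.0, 0.0, 11.76, 14.86, -0.0, 0.0]
```

carry_out(increments=[0, 0, -2, 0, 0, 0, -5, 0, 0, 0, -8.5, 0, 0, 0, -12, 0, 0, 0, -13.5, 0])

```text
time_s: 21.6
tool_pos: [0.3583, -0.2698, 0.1844]
ee_rot: [0.696, 0.718, -0.0, 0.004]
wrist_force: [-0.4, -0.8, -2.8]
grip_width: 0.0521
```

carry_out(increments=[1.5, 1.9, 0, 0, 3.8, 4.8, 0, 0, 6.4, 8.1, 0, 0, 9, 11.4, 0, 0, 11.7, 14.8, 0, 0])

```text
time_s: 22.1
tool_pos: [0.5022, -0.1456, 0.1809]
ee_rot: [0.696, 0.718, 0.0, 0.001]
wrist_force: [1.0, -1.6, -1.4]
grip_width: 0.0522
```

carry_out(increments=[2.6, 3.3, 0, 0, 5.2, 6.6, 0, 0, 7.8, 9.9, 0, 0, 10, 12.7, 0, 0, 11.7, 14.8, 0, 0])

```text
time_s: 22.6
tool_pos: [0.6472, -0.0235, 0.1807]
ee_rot: [0.696, 0.718, 0.001, 0.001]
wrist_force: [-0.2, -0.4, -2.1]
grip_width: 0.0524
```

carry_out(increments=[0, 0, 0, 0, 0, 0, 0, 0, 0, 0, 0, 0])

```text
time_s: 22.9
tool_pos: [0.6446, -0.0256, 0.18]
ee_rot: [0.696, 0.718, -0.0, -0.0]
wrist_force: [-0.5, -1.1, -0.5]
grip_width: 0.0526
```

```bash
python3 -c "
from h import *
plan([(.6465,-.0235,.1,91.8),(.6465,-.0235,.058,91.8)],step=.03)"
```

```text
t 22.9 at [ 0.6446 -0.0256  0.18  ] 91.71 F [-0.5 -1.1 -0.5] w 0.0526
[0.07, 0.07, 2.67, -0.0, 0.14, 0.13, 5.33, -0.1, 0.21, 0.2, 8.0, -0.1]
[-0.0, -0.0, 2.1, 0.0, -0.0, -0.0, 4.2, 0.0]
```

carry_out(increments=[0.2, 0.2, 2.5, 0, 0.2, 0.2, 5, 0, 0.2, 0.2, 7.5, 0, 0.2, 0.2, 9, 0, 0.2, 0.2, 9, 0])

```text
time_s: 23.4
tool_pos: [0.6443, -0.0235, 0.0872]
ee_rot: [0.697, 0.717, -0.002, -0.002]
wrist_force: [-0.6, -0.5, -1.9]
grip_width: 0.052
```

carry_out(increments=[0, 0, 1, 0, 0, 0, 2, 0, 0, 0, 2.8, 0, 0, 0, 2.8, 0, 0, 0, 2.8, 0])

```text
time_s: 23.9
tool_pos: [0.6472, -0.023, 0.0617]
ee_rot: [0.696, 0.718, -0.0, -0.0]
wrist_force: [-0.3, -1.0, -1.8]
grip_width: 0.0522
```

carry_out(increments=[0, 0, 0.2, 0, 0, 0, 0.4, 0, 0, 0, 0.45, 0, 0, 0, 0.45, 0])

```text
time_s: 24.3
tool_pos: [0.6473, -0.0231, 0.0573]
ee_rot: [0.696, 0.718, 0.0, 0.0]
wrist_force: [0.0, -0.7, -1.8]
grip_width: 0.0522
```

carry_out(increments=[0, 0, 0.1, 0, 0, 0, 0.1, 0])

```text
time_s: 24.5
tool_pos: [0.6474, -0.0231, 0.0572]
ee_rot: [0.696, 0.718, 0.0, 0.0]
wrist_force: [-2.0, 1.4, 3.7]
grip_width: 0.0521
```

carry_out(increments=[0, 0, 0, 0, 0, 0, 0, 0, 0, 0, 0, 0, 0, 0, 0, 0, 0, 0, 0, 0], grip=0)

```text
time_s: 25.0
tool_pos: [0.6474, -0.0232, 0.0562]
ee_rot: [0.696, 0.718, -0.0, 0.0]
wrist_force: [0.1, -0.7, 0.0]
grip_width: 0.0854
```

carry_out(increments=[0, 0, -2, 0, 0, 0, -5, 0, 0, 0, -9, 0, 0, 0, -13, 0, 0, 0, -15, 0])

```text
time_s: 25.5
tool_pos: [0.6493, -0.0234, 0.2108]
ee_rot: [0.696, 0.718, 0.002, 0.003]
wrist_force: [-0.1, -1.4, 1.0]
grip_width: 0.0858
```

carry_out(increments=[0, 0, 0, 0, 0, 0, 0, 0, 0, 0, 0, 0])

```text
time_s: 25.8
tool_pos: [0.646, -0.023, 0.2042]
ee_rot: [0.696, 0.718, -0.001, -0.001]
wrist_force: [0.3, -0.2, -0.4]
grip_width: 0.0852
```

Run:
```python
from m import *
im,d,p=cloud("wrist"); W=pts(d,p).reshape(-1,3); W=W[~np.isnan(W[:,0])]
for n,c,r,z0,z1 in [("pot",(.6465,-.0235),.04,.055,.08),("cup",(.6465,-.0235),.045,.025,.034)]:
    w=near(W,c,r,z0,z1); print(n,len(w))
    if len(w)>5: print(w[:,:2].mean(0),cv2.minEnclosingCircle(xy(w)),np.percentile(w[:,2],[5,50,95]))
plan([(.55,-.30,.2,131.9),(.5307,-.3695,.14,131.9)])
```

```text
pot 3360
[ 0.646  -0.0208] ((0.6459364891052246, -0.022456232458353043), 0.02699306048452854) [0.0682 0.07   0.0714]
cup 1000
[ 0.6459 -0.0129] ((0.6458208560943604, -0.024404898285865784), 0.04006875306367874) [0.0267 0.0294 0.0309]
t 25.85 at [ 0.6459 -0.023   0.2039] 91.74 F [-0.3 -0.2 -0.9] w 0.0852
[-3.91, -1.49, 0.06, -5.7, -7.83, -2.98, 0.11, -11.5, -11.74, -4.47, 0.17, -17.2, -15.66, -5.96, 0.22, -23.0, -19.57, -7.44, 0.28, -28.7]
[-2.72, -3.19, 0.06, -5.7, -5.44, -6.38, 0.11, -11.5]
[-1.29, -2.03, 2.0, 0.0, -2.58, -4.05, 4.0, 0.0, -3.88, -6.08, 6.0, 0.0]
```

The pot stands in the cup: its top is at 70.0 mm, within about 2 mm of the cup centre. Now the block.

carry_out(increments=[-2.8, -1, 0, -5, -6.8, -2.6, 0, -11, -11, -4.2, 0, -17.2, -15.4, -5.8, 0, -23, -19.5, -7.4, 0, -28.7])

```text
time_s: 26.35
tool_pos: [0.5776, -0.2215, 0.2044]
ee_rot: [0.495, 0.869, -0.0, -0.002]
wrist_force: [0.9, -0.0, 0.4]
grip_width: 0.0852
```

carry_out(increments=[-3, -3.2, 0, -5.7, -5.4, -6.4, 0, -11.5, -5.4, -6.4, 0, -11.5, -5.4, -6.4, 0, -11.5, -5.4, -6.4, 0, -11.5])

```text
time_s: 26.85
tool_pos: [0.5511, -0.2982, 0.2051]
ee_rot: [0.407, 0.913, 0.0, -0.001]
wrist_force: [0.5, 0.2, 1.0]
grip_width: 0.0851
```

Run:
```python
from m import *
im,d,p=cloud("wrist"); save(im,"wrist6.png"); W=pts(d,p).reshape(-1,3); W=W[~np.isnan(W[:,0])]
for n,z0,z1 in [("base",.01,.06),("ridge",.035,.055)]:
    w=near(W,(.5307,-.369),.065,z0,z1); print(n,len(w))
    if len(w)>5: print(cv2.minAreaRect(xy(w)),np.percentile(w[:,2],[5,50,95]))
plan([(.5307,-.3695,.12,131.9)])
```

```text
base 4713
((0.5307620167732239, -0.3713091313838959), (0.05160197615623474, 0.09552846103906631), 41.749481201171875) [0.0145 0.0384 0.0463]
ridge 2427
((0.5302276611328125, -0.37153160572052), (0.02849716879427433, 0.07936660945415497), 41.62499237060547) [0.0397 0.0452 0.0466]
t 26.9 at [ 0.5514 -0.2979  0.2054] 131.99 F [-0.   0.3  0.4] w 0.0852
[-1.31, -2.11, 2.85, 0.0, -2.62, -4.22, 5.7, 0.1, -3.93, -6.33, 8.54, 0.1]
```

View pics/wrist6.png

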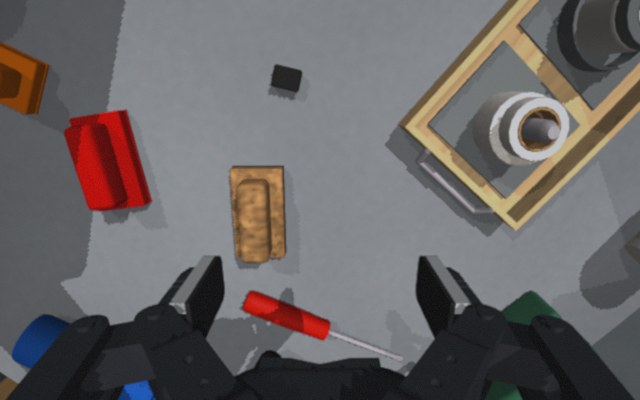

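The wrist view shows the cork block at (258,213), the red lookalike at (108,160), and a screwdriver at (285,315) that is clear of the fingers. Rolls and pot are in place at the upper right. Approaching the block.

carry_out(increments=[-0.9, -1.4, 1.5, 0, -2, -3.3, 3.5, 0.1, -3.3, -5.3, 6, 0.2, -4.1, -6.4, 8.5, 0.3, -4.1, -6.4, 8.5, 0.3])

```text
time_s: 27.4
tool_pos: [0.5282, -0.3717, 0.1161]
ee_rot: [0.41, 0.912, 0.001, -0.004]
wrist_force: [-1.1, 0.4, -1.7]
grip_width: 0.0854
```

carry_out(increments=[0, 0, 0, 0, 0, 0, 0, 0])

```text
time_s: 27.6
tool_pos: [0.5321, -0.3723, 0.1222]
ee_rot: [0.409, 0.912, -0.0, 0.001]
wrist_force: [0.3, -0.3, 0.9]
grip_width: 0.0856
```

```bash
python3 -c "
from h import *
plan([(.5305,-.371,.039,131.7)])"
```

```text
t 27.6 at [ 0.5321 -0.3723  0.1222] 131.69 F [ 0.3 -0.3  0.9] w 0.0856
[0.1, -0.01, 4.16, -0.0, 0.2, -0.03, 8.32, -0.0]
```

carry_out(increments=[0.2, 0, 2, 0, 0.2, 0, 4.5, 0, 0.2, 0, 7, 0, 0.2, 0, 8.2, 0, 0.2, 0, 8.2, 0])

```text
time_s: 28.1
tool_pos: [0.5294, -0.3698, 0.0384]
ee_rot: [0.409, 0.912, 0.0, -0.001]
wrist_force: [-0.3, 0.3, 0.1]
grip_width: 0.0857
```

carry_out(increments=[0, 0, 0, 0, 0, 0, 0, 0, 0, 0, 0, 0, 0, 0, 0, 0, 0, 0, 0, 0], grip=1)

```text
time_s: 28.6
tool_pos: [0.5308, -0.3718, 0.0406]
ee_rot: [0.41, 0.912, -0.0, 0.001]
wrist_force: [0.4, 1.1, 5.5]
grip_width: 0.0264
```

carry_out(increments=[0, 0, 0, 0, 0, 0, 0, 0, 0, 0, 0, 0, 0, 0, 0, 0, 0, 0, 0, 0])

```text
time_s: 29.1
tool_pos: [0.5308, -0.3718, 0.0406]
ee_rot: [0.41, 0.912, -0.0, 0.001]
wrist_force: [0.5, -0.3, 5.2]
grip_width: 0.0264
```

```bash
python3 -c "
from h import *
plan([(.5305,-.371,.18,131.7),(.58,-.15,.19,150),(.6425,.095,.19,181.8)],step=.04,turn=6)"
```

```text
t 29.1 at [ 0.5308 -0.3718  0.0406] 131.63 F [ 0.5 -0.3  5.2] w 0.0264
[0.02, 0.01, -3.48, -0.0, 0.04, 0.02, -6.97, -0.0, 0.06, 0.02, -10.45, -0.0, 0.08, 0.03, -13.94, -0.1]
[2.2, 3.07, -0.17, -3.0, 4.4, 6.14, -0.33, -6.1, 6.6, 9.2, -0.5, -9.1, 8.8, 12.27, -0.66, -12.2, 11.0, 15.34, -0.83, -15.2]
[1.32, 3.54, -0.17, -3.1]
[0.97, 3.48, 0.0, -4.5, 1.95, 6.96, 0.0, -9.1, 2.92, 10.43, 0.0, -13.6, 3.9, 13.91, 0.0, -18.2, 4.87, 17.39, 0.0, -22.7]
[-0.44, 3.58, 0.0, -4.5, -0.88, 7.17, 0.0, -9.1]
```

carry_out(increments=[0, 0, -2, 0, 0, 0, -5, 0, 0, 0, -8.5, 0, 0, 0, -12, 0, 0, 0, -15, 0])

```text
time_s: 29.6
tool_pos: [0.5296, -0.3709, 0.1904]
ee_rot: [0.41, 0.912, 0.0, -0.0]
wrist_force: [0.7, -1.6, -0.7]
grip_width: 0.0271
```

carry_out(increments=[1.3, 1.8, 0, -2, 3.3, 4.6, 0, -5, 5.7, 8, 0, -8.5, 8.3, 11.6, 0, -12, 11, 15.3, 0, -15.2])

```text
time_s: 30.1
tool_pos: [0.5706, -0.1857, 0.1885]
ee_rot: [0.285, 0.959, 0.0, -0.001]
wrist_force: [0.6, -0.5, -2.1]
grip_width: 0.027
```

carry_out(increments=[1.3, 3.5, 0, -3.1, 2.7, 7, 0, -7.5, 3.9, 10.4, 0, -12, 5, 13.8, 0, -16.5, 6, 17.2, 0, -21])

```text
time_s: 30.6
tool_pos: [0.6143, -0.0088, 0.1885]
ee_rot: [0.104, 0.995, -0.0, -0.001]
wrist_force: [-0.1, 0.4, -1.3]
grip_width: 0.0267
```

carry_out(increments=[0, 0, 0, 0, 0, 0, 0, 0])

```text
time_s: 30.8
tool_pos: [0.6144, -0.0097, 0.1885]
ee_rot: [0.105, 0.994, -0.0, -0.001]
wrist_force: [0.4, -0.8, -0.7]
grip_width: 0.0267
```

```bash
python3 -c "
from h import *
plan([(.6425,.0945,.19,181.8)],step=.035,turn=6)"
```

```text
t 30.8 at [ 0.6144 -0.0097  0.1885] 167.9 F [ 0.4 -0.8 -0.7] w 0.0267
[-0.14, 2.7, -0.04, -3.5, -0.28, 5.39, -0.08, -7.0, -0.42, 8.09, -0.11, -10.4, -0.56, 10.78, -0.15, -13.9]
```

carry_out(increments=[-0.1, 2.7, 0, -3.5, -0.3, 5.4, 0, -7, -0.4, 8.1, 0, -10.4, -0.6, 10.8, 0, -13.9, -0.6, 10.8, 0, -13.9])

```text
time_s: 31.3
tool_pos: [0.644, 0.0951, 0.1889]
ee_rot: [-0.016, 1.0, 0.0, -0.0]
wrist_force: [-0.5, -0.1, -1.4]
grip_width: 0.0269
```

carry_out(increments=[0, 0, 0, 0, 0, 0, 0, 0, 0, 0, 0, 0])

```text
time_s: 31.6
tool_pos: [0.6433, 0.0925, 0.1892]
ee_rot: [-0.014, 1.0, -0.0, -0.0]
wrist_force: [0.2, 0.1, -2.7]
grip_width: 0.0267
```

Run:
```python
from m import *
im,d,p=cloud("wrist"); save(im,"wrist7.png"); W=pts(d,p).reshape(-1,3); W=W[~np.isnan(W[:,0])]
t,a=pose()
w=near(W,t[:2],.075,t[2]-.035,t[2]-.015); print("base top",len(w),cv2.minAreaRect(xy(w)),np.percentile(w[:,2],[5,50,95])-t[2])
plan([(.6425,.0945,.1,181.8),(.6425,.0945,.052,181.8)],step=.03)
```

```text
base top 5715 ((0.6425713300704956, 0.09164272248744965), (0.09627415984869003, 0.05222867429256439), 1.561069130897522) [-0.0283 -0.0251 -0.0239]
t 31.65 at [0.6434 0.0927 0.1893] -178.38 F [-0.7 -0.5 -1. ] w 0.0271
[0.03, 0.06, 2.98, -0.1, 0.05, 0.12, 5.95, -0.1, 0.08, 0.19, 8.93, -0.2]
[0.0, -0.0, 2.4, 0.0, 0.0, -0.0, 4.8, 0.0]
```

View pics/wrist7.png

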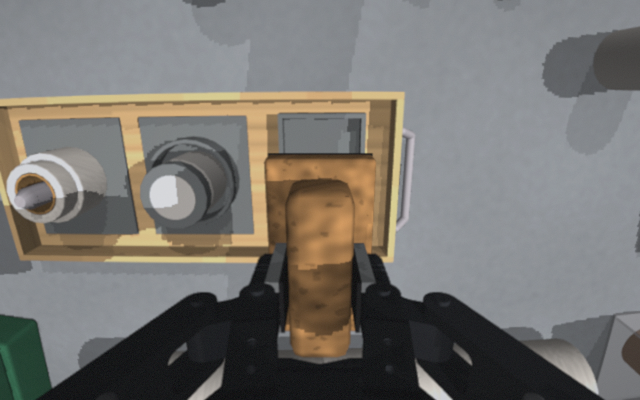

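The block is held level at (320,250), above the bay at (321,137). The pot and rolls are in place to its left. Lowering it.

carry_out(increments=[0, 0.25, 2, 0, 0, 0.25, 4.5, 0, 0, 0.25, 7.5, 0, 0, 0.25, 10.5, 0, 0, 0.25, 11, 0])

```text
time_s: 32.15
tool_pos: [0.6399, 0.0955, 0.0752]
ee_rot: [-0.015, 1.0, -0.0, -0.004]
wrist_force: [-0.2, -0.2, -1.4]
grip_width: 0.0268
```

carry_out(increments=[0, 0, 0, 0, 0, 0, 1, 0, 0, 0, 1.9, 0, 0, 0, 2.3, 0, 0, 0, 2.3, 0])

```text
time_s: 32.65
tool_pos: [0.6431, 0.0964, 0.0558]
ee_rot: [-0.015, 1.0, -0.0, -0.0]
wrist_force: [-0.2, 0.1, -1.0]
grip_width: 0.0267
```

carry_out(increments=[0, 0, 0.1, 0, 0, 0, 0.2, 0, 0, 0, 0.3, 0, 0, 0, 0.3, 0])

```text
time_s: 33.05
tool_pos: [0.6436, 0.0964, 0.0533]
ee_rot: [-0.015, 1.0, -0.0, 0.0]
wrist_force: [0.1, -0.7, -0.6]
grip_width: 0.0267
```

carry_out(increments=[0, 0, 0.1, 0, 0, 0, 0.2, 0, 0, 0, 0.2, 0])

```text
time_s: 33.35
tool_pos: [0.6434, 0.0964, 0.0511]
ee_rot: [-0.015, 1.0, 0.0, -0.0]
wrist_force: [-0.1, 0.3, -0.3]
grip_width: 0.0269
```

carry_out(increments=[0, 0, 0, 0, 0, 0, 0, 0, 0, 0, 0, 0, 0, 0, 0, 0, 0, 0, 0, 0], grip=0.4)

```text
time_s: 33.85
tool_pos: [0.6437, 0.0964, 0.0514]
ee_rot: [-0.015, 1.0, 0.0, 0.0]
wrist_force: [0.2, 0.9, 1.0]
grip_width: 0.0512
```

carry_out(increments=[0, 0, -2, 0, 0, 0, -5, 0, 0, 0, -9, 0, 0, 0, -13, 0, 0, 0, -17, 0])

```text
time_s: 34.35
tool_pos: [0.6433, 0.0964, 0.2228]
ee_rot: [-0.015, 1.0, 0.0, -0.0]
wrist_force: [0.9, 0.7, -0.4]
grip_width: 0.0515
```

carry_out(increments=[3, 0, 0, 0, 7, 0, 0, 0, 11, 0, 0, 0, 14, 0, 0, 0, 14, 0, 0, 0])

```text
time_s: 34.85
tool_pos: [0.4989, 0.0922, 0.2208]
ee_rot: [-0.015, 1.0, -0.0, -0.002]
wrist_force: [0.7, 0.9, 0.2]
grip_width: 0.051
```

carry_out(increments=[0, 0, 0, 0, 0, 0, 0, 0, 0, 0, 0, 0, 0, 0, 0, 0])

```text
time_s: 35.25
tool_pos: [0.5046, 0.0921, 0.2213]
ee_rot: [-0.015, 1.0, 0.0, 0.0]
wrist_force: [-0.2, 0.1, -0.2]
grip_width: 0.0513
```

Run:
```python
from m import *
im0,d0,p0=cloud("wrist"); T=pts(d0,p0).reshape(-1,3); T=T[~np.isnan(T[:,0])]
im,d,p=cloud("top"); save(im,"top9.png"); W=pts(d,p).reshape(-1,3); W=W[~np.isnan(W[:,0])]
save(cv2.resize(im[80:330,120:540],(798,475),interpolation=cv2.INTER_CUBIC),"top9c.png")
for nm,A in (("top",W),("wrist",T)):
  for n,c,r,z0,z1 in [("narrow",(.65,-.142),.045,.058,.07),("pot",(.646,-.023),.04,.062,.08),("reel",(.4585,.0189),.05,.03,.05),("empty",(.5233,.3677),.05,.05,.08)]:
    w=near(A,c,r,z0,z1)
    if len(w)>5: print(nm,n,len(w),cv2.minEnclosingCircle(xy(w)),np.percentile(w[:,2],[5,50,95]))
  for n,c,z0,z1 in [("ridge",(.643,.095),.045,.07),("offcut",(.4248,.1495),.02,.045)]:
    w=near(A,c,.065,z0,z1)
    if len(w)>5: print(nm,n,len(w),cv2.minAreaRect(xy(w)),np.percentile(w[:,2],[5,50,95]))
plan([])
```

```text
top narrow 231 ((0.6479825377464294, -0.14084480702877045), 0.026497289538383484) [0.0605 0.0658 0.0691]
top pot 373 ((0.6460652351379395, -0.020438840612769127), 0.02693607471883297) [0.0687 0.0727 0.076 ]
top reel 494 ((0.45846712589263916, 0.018887562677264214), 0.0316719152033329) [0.035  0.0382 0.042 ]
top empty 147 ((0.5228621363639832, 0.3681628406047821), 0.02798544242978096) [0.0514 0.0604 0.0644]
top ridge 297 ((0.6419938206672668, 0.09780196100473404), (0.07854615151882172, 0.027807146310806274), 1.9844064712524414) [0.0523 0.0577 0.0616]
top offcut 87 ((0.41741153597831726, 0.10490788519382477), (0.04875848442316055, 0.017769375815987587), 6.458970546722412) [0.0291 0.0321 0.0356]
wrist narrow 1255 ((0.6478481888771057, -0.14321301877498627), 0.026747260242700577) [0.0591 0.0633 0.0662]
wrist pot 185 ((0.6243079304695129, -0.03221090883016586), 0.013247817754745483) [0.063  0.0691 0.0704]
wrist reel 3714 ((0.4582065939903259, 0.01630481705069542), 0.03193110600113869) [0.0344 0.0356 0.0368]
wrist empty 1240 ((0.5234198570251465, 0.36607688665390015), 0.02866739220917225) [0.0507 0.057  0.0602]
wrist ridge 1776 ((0.6415111422538757, 0.09530280530452728), (0.079069122672081, 0.028126223012804985), 2.2697880268096924) [0.0498 0.0551 0.0564]
wrist offcut 6063 ((0.42440593242645264, 0.14750942587852478), (0.09636148810386658, 0.05191019922494888), 73.83360290527344) [0.0283 0.0296 0.0308]
t 35.35 at [0.5042 0.0922 0.2212] -178.27 F [ 0.3 -0.3  0.6] w 0.0513
```

View pics/top9c.png

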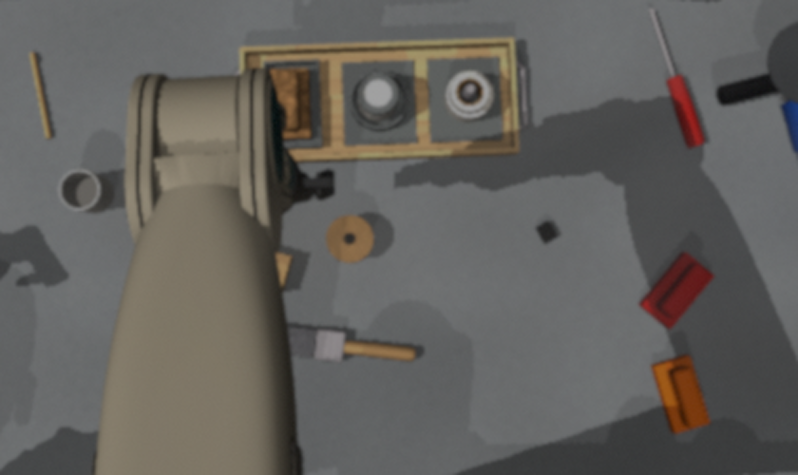

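The top view shows the block in the bay at (293,102), the pot in the cup at (380,95) and both rolls on the spindle at (470,92). The lookalikes are where they started and the gripper is clear. Handing in.

```bash
python3 -c "
from plant import robot
print(robot.job_done())"
```

```text
the job is handed in; nothing more can be done
None
```

The caddy is packed and the job was handed in at about 35 s of the 109 s allowed. No verdict was reported, so the result rests on my last camera checks.

| Thing | Height of its top (expected) | Sideways error |
|---|---|---|
| Big roll | 45.6 mm (46) | about 3 mm from the post |
| Small roll | 63.3 mm (64) | about 2 mm from the post |
| Pot | 70.0 mm (70) | about 2 mm from the cup centre |
| Cork block | 55 mm (56), grip side up | about 1–2 mm from the bay centre, yaw within 1° |

- **Lookalikes:** the reel and empty pot measured within 1 mm of their starting positions in the top camera. The offcut was mostly hidden by the arm there; the wrist camera puts it within about 2 mm.
- **Gripper:** it was open and clear of everything at hand-in.
- **Forces:** the highest wrist reading returned was about 9.5 N. It came while gripping the small roll; I let go and regripped it 4–6 mm higher, and the force at that second grip was similar, about 8 N.
- **Camera disagreement:** the top camera read 2–3 mm higher and about 2 mm further along y than the wrist camera. I used the wrist camera for the fine positioning. In the last wrist view the pot was only partly visible, so its figures are from the close-up right after it was placed; the last top view shows it still in place.

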